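Clear the cooker's lock, fit its knob on the D-spindle and hold it pressed in

TASK

The portable cooker's control knob has come off: first clear the lock by pressing the white, then the blue, then the orange button all the way down, one at a time, letting each spring back. Then take the knob from the mat, turn it so that its flat-sided bore matches the D-shaped spindle (red line to red line), push it fully home and go on pressing until the sprung spindle is pushed well in. Finish while still holding the knob pressed in with the gripper's fingers, not letting go, and leave the other things on the cart where they are.

Things in the scene. Friction and masses are not known exactly. Their poses are not given: they have to be found in the camera images.
- knob_grip (a point): The loose cooker knob: black, round-ended, 44 mm long (its x), 28 mm wide (y), 40 mm tall, about 60 g, steel-coloured top with a red line on top and down its +x end. It stands on its open underside on the 4 mm mat. Its long upright sides, 28 mm apart across y, are the grip faces. This point: on its axis, 27 mm above its underside, 13 mm below its top, the height to grip. z is up.
- knob_bore (a point): Centre of the closed end of the D-shaped bore in the knob's underside: on the knob's axis, 18 mm above its underside, 9 mm below knob_grip; same axes. The bore is 18 mm deep, 15.6 mm round, its flat 3.2 mm from the axis on the +x side, the side of the red line.
- knob_pointer (a point): Outer end of the red line on top of the knob: 21 mm from the axis along the knob's +x, 40 mm above its underside.
- spindle_tip (a point): Centre of the top of the bare steel D-spindle upright on the cooker's control strip: 14 mm round, one flat 2.5 mm from the axis, top 3 mm tapered in by 1 to 2 mm. +x is the way the flat faces; a red line on the collar points the same way. z is up. It cannot turn; it goes down when pressed, this point with it. It stands 28 mm above the collar (black, 52 mm across).
- spindle (a joint): How far the sprung spindle is pressed in: 0 out, 0.007 m fully in. It starts to give at about 3 N, takes about 8 N fully in, and springs back when let go. The collar's top is 59 mm above the cart's top. With the knob fully home its bore's closed end rests on the spindle's top and its underside is 10 mm above the collar (3 mm with the spindle fully in).
- btn_white_top (a point): Centre of the top of the white round push button on the cooker's control strip: 26 mm across, pressed straight down. The three buttons stand in a row 50 mm apart, and which place each has varies.
- btn_white (a joint): How far the white button is pressed: 0 up, 0.006 m fully down (about 4.5 N). It springs back.
- btn_blue_top (a point): Centre of the top of the blue round push button on the cooker's control strip: 26 mm across, pressed straight down. The three buttons stand in a row 50 mm apart, and which place each has varies.
- btn_blue (a joint): How far the blue button is pressed: 0 up, 0.006 m fully down (about 4.5 N). It springs back.
- btn_orange_top (a point): Centre of the top of the orange round push button on the cooker's control strip: 26 mm across, pressed straight down. The three buttons stand in a row 50 mm apart, and which place each has varies.
- btn_orange (a joint): How far the orange button is pressed: 0 up, 0.006 m fully down (about 4.5 N). It springs back.
- cooker: Grey portable cooker, fixed, 300 mm (x) by 280 mm (y), top 55 mm above the cart's top; origin under its centre. Black glass hob at its +x side; the control strip along its -x side carries the spindle and buttons, all about 105 mm from the centre towards -x, the row of buttons running along its y.
- dish_center (a point): White ceramic dish, 90 mm across, 30 mm high, on the mat; point at half its height. Leave alone.
- scoop_center (a point): Stainless scoop, about 130 mm long, 26 mm high, on the mat; point at half the height of its bowl wall, mid-length. Leave alone.
- jar_center (a point): Glass jar with red cap and white hinged flap, 66 mm across, 89 mm high, on the mat; point half-way up. Leave alone.
- canister_center (a point): Small steel canister with black press-button lid, 55 mm across, 76 mm high, on the mat; point half-way up. Leave alone.
- fork_center (a point): White plastic fork, 130 mm long, 4 mm thick, lying on the mat; point at its middle. Leave alone.
- mug_center (a point): Blue ceramic mug, 76 mm across, 85 mm high, on the cart; point half-way up. Leave alone.

How it is judged:
On the way, in this order (a step that is already met when the one before it is completed fails the run):
1. the white button is pressed down, the other two up (value of joint btn_white above 0.004 m and value of joint each of btn_blue, btn_orange below 0.002 m), for 0.05 s.
2. the blue button is pressed down, the other two up (value of joint btn_blue above 0.004 m and value of joint each of btn_white, btn_orange below 0.002 m), for 0.05 s.
3. the orange button is pressed down, the other two up (value of joint btn_orange above 0.004 m and value of joint each of btn_white, btn_blue below 0.002 m), for 0.05 s.
4. the buttons are all up and the knob is fully home on the spindle, red line to red line (horizontal distance between knob_bore and spindle_tip below 0.003 m and z of knob_bore in the frame of spindle_tip below 0.003 m and x of knob_pointer in the frame of spindle_tip above 0.015 m and angle between the x axis of knob_grip and the x axis of spindle_tip, either way round below 0.3 rad and angle between knob_grip's own z axis and vertical below 0.12 rad and value of joint each of btn_white, btn_blue, btn_orange below 0.002 m), for 0.2 s.
At the end, for the whole second after the job is handed in: Knob fully home on the spindle (bore end within 3 mm of the spindle top in height and sideways, red lines within 0.3 rad, upright within 0.12 rad), spindle pressed in over 3.5 of its 7 mm, fingers bearing on the knob with over 2 N, all three buttons up (under 2 mm) (all of step 4 and value of joint spindle above 0.0035 m and contact force between the fingers and knob above 2 N); the arm keeps its last pose, push and grip.
It fails at once if the dish, scoop, jar, canister, fork or mug is moved by more than 30 mm (distance of any of dish_center, scoop_center, jar_center, canister_center, fork_center, mug_center from where it was at the start of the episode above 0.03 m).
It also fails if it takes over 58 s, if anything falls off the work surface, if the arm or the gripper's body presses on something with over 40 N, if the wrist force passes 120 N, or if a joint passes its speed limit or range.

ROBOT

A 6-joint arm with a two-finger parallel gripper is mounted at the origin on the work surface. World frame = base frame: x ahead of the robot, y to its left, z up, the work surface at z = 0. Lengths are in m, angles in rad, forces in N, time in s.
With the tool pointing down it reaches from about 0.35 to 0.775 m from the base axis. Payload 5.5 kg.
Tool frame: the origin (TCP) lies midway between the tips of the shut fingers; the grasp point (between the pads) lies 19 mm behind it; z points along the fingers, y is the line along which they close (so a half turn about z gives the same grasp; the last joint's range is limited). The gripper opens to 85 mm and grips with 20 to 120 N. Pads are 22 mm wide; open, the fingers measure 114 mm over their backs; the gripper's body (76 mm by 85 mm) begins 54 mm behind the grasp point. The pads swing forward as they close: fully open they stand 13 mm farther back than shut.
Start: joints at [1.074, 0.313, 0.046, 1.304, 0, 1.431], TCP at [0.201, 0.539, 0.205] pointing down, gripper open.
Joint ranges: [-2.76, 2.76], [-0.86, 1.69], [-1.03, 1.26], [-2.2, 2.34], [-1.47, 1.5], [-3.14, 3.14]. Speed limits (rad/s): [2.57, 2.57, 3.14, 3.14, 3.14, 3.14].

INTERFACE

Orientations are given as a unit quaternion [w, x, y, z].
In Python, from workcell import telemetry, imaging, env gives the robot as it stands. The module is installed in compiled form; this text tells all that it offers.
- The arm moves only by the tool step_arm, never from a script. Its argument "moves" is a list of rows, each a list of 3 entries, a list of its own where there are three numbers: the shift along the tool's x, y, z in mm, then the turn, a rotation vector about the tool's x, y, z in rad, then the finger opening in mm, from 0 to 85.4. A call has 1 to 8 rows; each row is the pose to reach, as a shift and turn from the pose commanded when the call began, along the tool's axes at that moment; what a row does not reach only later rows make up. A row lasts 1/12 s, in which the tool goes at most 41.7 mm and 7.16 degrees, less where a joint would pass 70% of its speed; a pose out of reach is approached as far as the arm can. A call with a gripper value outside its range is refused whole. The fingers move at their own pace and stop on an object; "grip_force" is the grip in N (left out, the last holds). Time passes only in rows, so rows that repeat a pose let the fingers close. It gives the time, the measured TCP pose, the force, the opening and the grip force at its end, in the units of the state.
- telemetry.get_state(): the state, without advancing time (a new reading comes with each control period).
- imaging.read_camera(name): name is "side" or "top" or "wrist"; returns the picture (480x640x3 uint8, red, green, blue); there is no depth.
- imaging.camera_params(name): a dict with "camera_matrix" (3x3 intrinsics, pixels), "D" ([k1, k2, p1, p2, k3] as OpenCV has them; the pictures are not rectified), "pose" (4x4, takes a point from camera to world coordinates). Camera axes: x right, y up, looking along -z (the intrinsics and any distortion apply to the point x, -y, -z); pixel columns grow to the right and rows downward; lengths in m; the calibration is good to about 2 mm. A picture is of the moment at which its call begins: read the wrist's pose just before it. camera_params takes no time and is no camera call; for the wrist camera it gives the pose at the moment of the call.
- env.hand_in(): hands the job in; it is judged then, once.
The state is a dict: "clock": time; "joint_pos": joint angles; "qvel": joint speeds; "tau": joint torques, N m; "tcp_pos": TCP position; "orientation": TCP orientation; "wrist_force": force on the tool from outside, world axes, zero at the start; "ft_torque": the same for the moment, N m; "finger_gap": finger opening in m; "grip_force": force on a finger pad.
Only numpy, scipy, OpenCV 4.12 (cv2) and the standard library are available. Lean on these libraries where they do the work, as an engineer would, in place of code of your own. Each camera call takes 0.05 s, during which the arm holds its last target. There are 200 camera calls.

## Working session

There is one attempt and no reset: what is moved stays moved. The work goes in short steps, Python scripts to look and compute and a tool call to move; the robot and the scene stay as the last step left them, time stands still between calls to the robot, and variables do not carry over. Pictures are saved under pics/ and viewed, at most 13 in all, crops included, and the job is handed in when it is done.

Besides the shell and the picture viewer there is one more tool, called after "Call:" as name([rows], argument=value, ...), one row to a line, values as JSON. step_arm: Moves the arm, as the interface text tells. Its arguments: {"type":"object","properties":{"moves":{"type":"array"},"grip_force":{"type":"number"}},"required":["moves"]}

```bash
mkdir -p pics; cat > h.py <<'E'
import numpy as np, cv2
from workcell import telemetry, imaging, env
from scipy.spatial.transform import Rotation as R
def snap(n,f):
    p=imaging.camera_params(n); im=imaging.read_camera(n)
    cv2.imwrite('pics/'+f,im[:,:,::-1]); return p,im
def ray(p,uv):
    K=np.array(p['camera_matrix'],float);D=np.array(p['D'],float)
    n=cv2.undistortPoints(np.array([[uv]],float),K,D)[0,0]
    T=np.array(p['pose']); d=T[:3,:3]@np.array([n[0],-n[1],-1]); return T[:3,3],d
def onz(p,uv,z):
    o,d=ray(p,uv); return o+d*(z-o[2])/d[2]
def proj(p,X):
    T=np.array(p['pose']); c=T[:3,:3].T@(np.array(X)-T[:3,3])
    return cv2.projectPoints(np.array([[c[0],-c[1],-c[2]]]),np.zeros(3),np.zeros(3),np.array(p['camera_matrix'],float),np.array(p['D'],float))[0].ravel()
E
python3 - <<'E'
from h import *
import pickle
P={}
for n in('top','side','wrist'):
    P[n],_=snap(n,n+'0.png')
pickle.dump(P,open('P.pkl','wb'))
s=telemetry.get_state();print(s)
for n in P: print(n,np.round(P[n]['pose'],3).tolist(), P[n]['camera_matrix'][0][0])
E
```

```text
{'clock': 0.15, 'joint_pos': array([1.07438283e+00, 3.13835667e-01, 4.52311093e-02, 1.30360492e+00,
       8.27156123e-06, 1.43121530e+00]), 'qvel': array([-0.00014397, -0.00250565,  0.00302783,  0.00141429, -0.00093136,
        0.00140734]), 'tau': array([ 2.28637064e-04, -4.81066632e+01,  2.98814249e+01,  1.39433378e-02,
       -2.25609920e-04,  1.64671690e-05]), 'tcp_pos': array([0.20064354, 0.53840288, 0.20400571]), 'orientation': array([-2.24849061e-04,  1.77471131e-01,  9.84125753e-01, -6.69855057e-04]), 'wrist_force': array([-0.02550815, -0.13945613,  0.16122481]), 'ft_torque': array([ 0.01296604, -0.0409985 , -0.01116687]), 'grip_force': 0.0, 'finger_gap': 0.08538146855257046}
top [[0.012, 0.974, -0.227, 0.235], [-1.0, 0.012, 0.001, 0.002], [0.004, 0.227, 0.974, 1.312], [0.0, 0.0, 0.0, 1.0]] 523.2838403242184
side [[0.826, 0.337, -0.452, -0.123], [-0.563, 0.522, -0.64, -0.912], [0.021, 0.784, 0.621, 0.95], [0.0, 0.0, 0.0, 1.0]] 602.2021646695082
wrist [[0.35, -0.894, -0.281, 0.129], [0.937, 0.334, 0.106, 0.563], [-0.001, -0.3, 0.954, 0.373], [0.0, 0.0, 0.0, 1.0]] 368.21999144953776
```

View pics/top0.png

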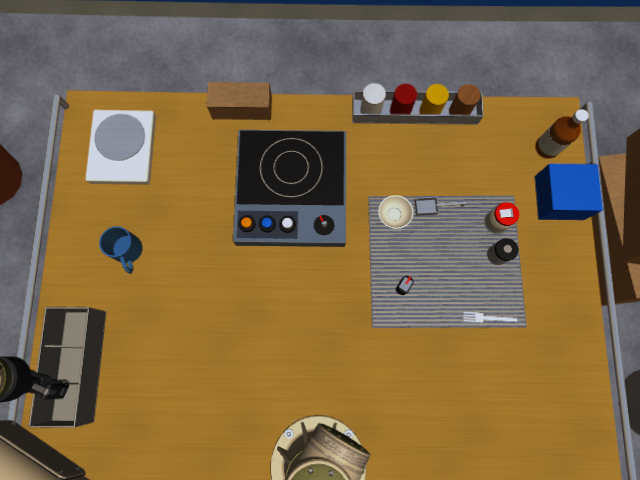

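View pics/side0.png

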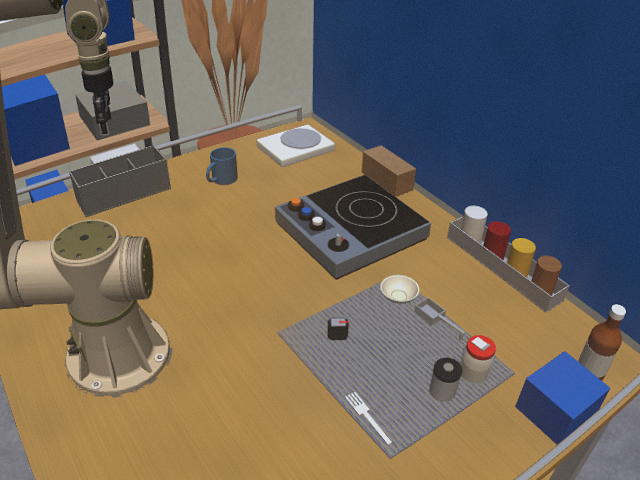

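The top view shows orange at (247,223), blue at (267,223), white at (287,223), the spindle at about (324,225) and the knob at about (405,284). In the side view orange is at (296,202), blue (306,212), white (317,221), the spindle (338,240) and the knob (338,328). Next I'll make an enlarged crop.

```bash
python3 - <<'E'
from h import *
import pickle
P=pickle.load(open('P.pkl','rb'))
t=cv2.imread('pics/top0.png');s=cv2.imread('pics/side0.png')
def c(i,x,y,w,h): return cv2.resize(i[y:y+h,x:x+w],(400,300),interpolation=cv2.INTER_CUBIC)
a=np.vstack([np.hstack([c(t,235,190,120,90),c(t,385,270,40,30)]),np.hstack([c(s,280,180,100,75),c(s,318,310,40,30)])])
cv2.imwrite('pics/crop1.png',a)
def tri(u,v):
    o1,d1=ray(P['top'],u);o2,d2=ray(P['side'],v)
    A=np.stack([d1,-d2],1);k=np.linalg.lstsq(A,o2-o1,rcond=None)[0]
    p,q=o1+k[0]*d1,o2+k[1]*d2; return (p+q)/2,np.linalg.norm(p-q)
for n,u,v in(('o',(247,222.5),(296,202)),('b',(267,223),(306,211.5)),('w',(287.5,223),(317,221))):
    print(n,tri(u,v))
E
```

```text
o (array([0.56366615, 0.18194978, 0.07022408]), np.float64(0.00019400573104863368))
b (array([0.56303761, 0.13309937, 0.06939272]), np.float64(0.00027951777318311927))
w (array([0.56317953, 0.08286319, 0.07039348]), np.float64(0.0008112150355073173))
```

View pics/crop1.png

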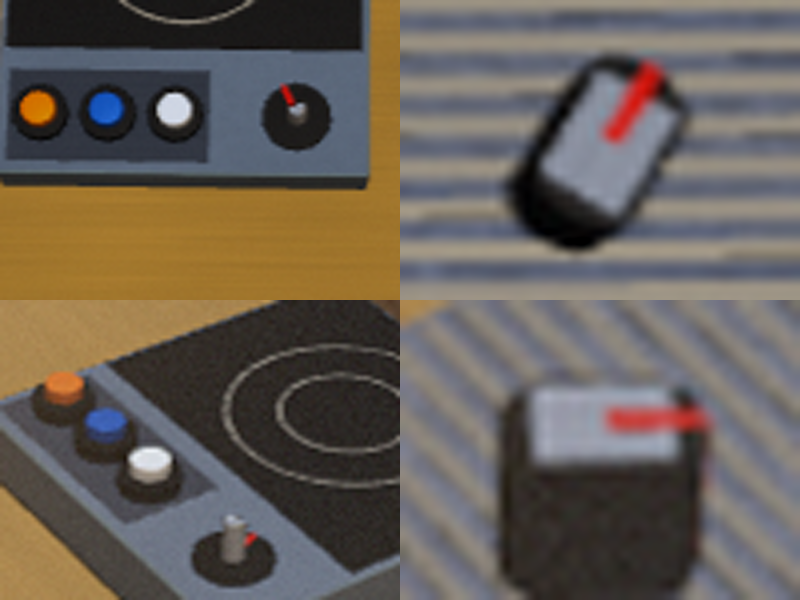

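```bash
cat >> h.py <<'E'
def rel(xyz,yaw=None):
    """tool shift mm and remaining turn about tool z to reach world TCP xyz, tool-x yaw"""
    s=telemetry.get_state(); r=R.from_quat(s['orientation'],scalar_first=True)
    d=r.inv().apply(np.array(xyz)-s['tcp_pos'])*1e3
    X=r.as_matrix()[:,0]; y0=np.arctan2(X[1],X[0]); 
    yaw=y0 if yaw is None else yaw
    tgt=R.from_matrix(np.array([[np.cos(yaw),np.sin(yaw),0],[np.sin(yaw),-np.cos(yaw),0],[0,0,-1]]).astype(float))
    print('shift',np.round(d,1),'rotvec',np.round((r.inv()*tgt).as_rotvec(),3),'tcp',np.round(s['tcp_pos'],4),'yaw',round(y0,3),'t',s['clock'],'F',np.round(s['wrist_force'],2),'gap',s['finger_gap'])
E
python3 - <<'E'
from h import *
import pickle
P=pickle.load(open('P.pkl','rb'))['top']
rel([.5633,.083,.10])
a,b=onz(P,(406.5,283.5),.044),onz(P,(410.5,277),.044);d=b-a
print('knob',a,b,np.arctan2(d[1],d[0]))
a,b,c=onz(P,(322,220.9),.059),onz(P,(320.2,215.8),.059),onz(P,(324.1,225.1),.059)
print('spin',c,[np.arctan2(*(q-c)[1::-1]) for q in(a,b)])
E
```

```text
shift [-498.9 -299.9  104.3] rotvec [-0.001 -0.     0.   ] tcp [0.2006 0.5384 0.204 ] yaw 2.785 t 0.15 F [-0.03 -0.14  0.16] gap 0.08538146855257046
knob [ 0.42169498 -0.20982175  0.044     ] [ 0.43783093 -0.22001227  0.044     ] -0.5632896718701387
spin [ 0.56237051 -0.00721713  0.059     ] [np.float64(0.46172619035474655), np.float64(0.39646357684484107)]
```

Call:
step_arm([
  [[-500,-300,104],[0,0,0],0],
  [[-500,-300,104],[0,0,0],0],
  [[-500,-300,104],[0,0,0],0],
  [[-500,-300,104],[0,0,0],0],
  [[-500,-300,104],[0,0,0],0],
  [[-500,-300,104],[0,0,0],0],
  [[-500,-300,104],[0,0,0],0],
  [[-500,-300,104],[0,0,0],0],
])

```text
clock: 0.82
tcp_pos: [0.4062, 0.2806, 0.1458]
orientation: [0.0, 0.177, 0.984, 0.0]
wrist_force: [1.7, 0.5, -0.2]
finger_gap: -0.0003
grip_force: 0.0
```

```bash
python3 -c "
from h import *
rel([.5633,.083,.10])"
```

```text
shift [-216.2 -130.3   45.8] rotvec [ 0. -0. -0.] tcp [0.4062 0.2806 0.1458] yaw 2.785 t 0.8167 F [ 1.66  0.51 -0.17] gap -0.0003324191727094296
```

Call:
step_arm([
  [[-218,-131,45],[0,0,0],0],
  [[-218,-131,45],[0,0,0],0],
  [[-218,-131,45],[0,0,0],0],
  [[-218,-131,45],[0,0,0],0],
  [[-218,-131,45],[0,0,0],0],
  [[-218,-131,45],[0,0,0],0],
  [[-218,-131,45],[0,0,0],0],
  [[-218,-131,45],[0,0,0],0],
])

```text
clock: 1.48
tcp_pos: [0.5652, 0.0808, 0.0999]
orientation: [-0.001, 0.18, 0.984, -0.0]
wrist_force: [0.6, 0.3, -0.4]
finger_gap: 0.0001
grip_force: 0.0
```

```bash
python3 -c "
from h import *
import pickle
rel([.5633,.083,.10])
p,im=snap('wrist','w1.png');pickle.dump(p,open('w1.pkl','wb'))
for X in([.5633,.083,.07],[.5633,.133,.07],[.5633,.182,.07],[.5624,-.0072,.087]):print(proj(p,X))"
```

```text
shift [ 2.5  1.4 -0.1] rotvec [-0.001 -0.001  0.   ] tcp [0.5652 0.0808 0.0999] yaw 2.78 t 1.4833 F [ 0.59  0.26 -0.42] gap 0.00014210928159761205
[327.31446262 258.88749856]
[410.54246936 229.22945996]
[494.11003728 199.26967621]
[177.3478363  320.90409583]
```

View pics/w1.png

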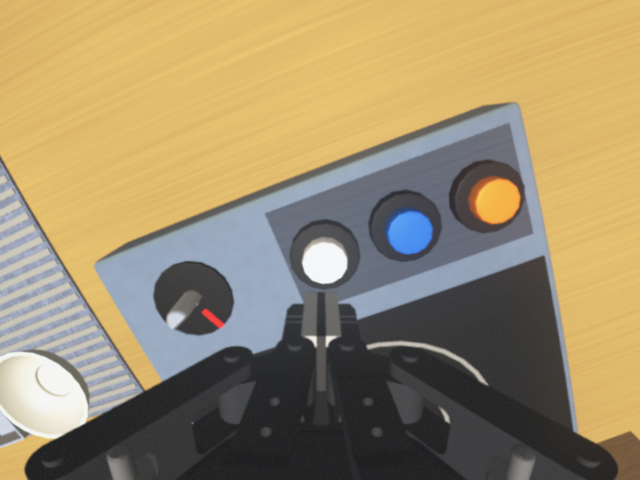

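Call:
step_arm([
  [[1,1,20],[0,0,0],0],
  [[1,1,30],[0,0,0],0],
  [[1,1,33],[0,0,0],0],
  [[1,1,35],[0,0,0],0],
  [[1,1,35],[0,0,0],0],
  [[1,1,35],[0,0,0],0],
])

```text
clock: 2.03
tcp_pos: [0.5635, 0.0854, 0.0669]
orientation: [0.0, 0.177, 0.984, 0.0]
wrist_force: [0.4, -0.4, 0.2]
finger_gap: 0.0001
grip_force: 0.0
```

Call:
step_arm([
  [[0,0,2],[0,0,0],0],
  [[0,0,3],[0,0,0],0],
  [[0,0,4],[0,0,0],0],
  [[0,0,4],[0,0,0],0],
])

```text
clock: 2.37
tcp_pos: [0.5635, 0.0847, 0.0621]
orientation: [-0.0, 0.178, 0.984, 0.0]
wrist_force: [-0.5, 0.2, 0.2]
finger_gap: -0.0002
grip_force: 0.0
```

Call:
step_arm([
  [[0,0,1],[0,0,0],0],
  [[0,0,2],[0,0,0],0],
  [[0,0,3],[0,0,0],0],
  [[0,0,3],[0,0,0],0],
])

```text
clock: 2.7
tcp_pos: [0.5633, 0.0847, 0.0589]
orientation: [-0.0, 0.178, 0.984, 0.0]
wrist_force: [-0.2, 0.3, -0.4]
finger_gap: -0.0
grip_force: 0.0
```

```bash
python3 -c "
from h import *
rel([.5633,.083,.10])
p,a=snap('wrist','w2.png');q,b=snap('side','s2.png')
c=cv2.resize(a[180:330,230:430],(400,300));d=cv2.resize(b[180:255,270:370],(400,300))
cv2.imwrite('pics/c2.png',np.hstack([c,d])[:,:,::-1])"
```

```text
shift [ -0.6  -1.6 -41.1] rotvec [-0. -0.  0.] tcp [0.5633 0.0847 0.0589] yaw 2.785 t 2.7 F [-0.17  0.28 -0.4 ] gap -7.1573910044591396e-06
```

View pics/c2.png

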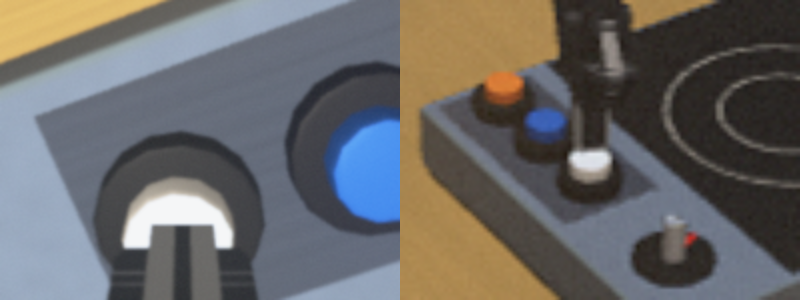

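The wrist crop shows the shut tips over the far half of the white button, which isn't depressed. In the side view the tips end at about (317,219) with the button still up. I'll check where the TCP and the button should project.

```bash
python3 -c "
from h import *
s=telemetry.get_state();t=s['tcp_pos'];print(t)
for n in('wrist','side','top'):
  p=imaging.camera_params(n);print(n,[np.round(proj(p,X),1).tolist() for X in(t,[.5633,.083,.07],[.5633,.083,.062],[.55,.083,.07])])
import pickle
p=pickle.load(open('w1.pkl','rb'))
# triangulate white/blue/orange: wrist1 vs top0/side0
P=pickle.load(open('P.pkl','rb'))
for w,u,v in(((325,261),(287.5,223),(317,221)),((410,232),(267,223),(306,211.5)),((497,201),(247,222.5),(296,202))):
  A=0;b=0
  for q,x in((p,w),(P['top'],u),(P['side'],v)):
    o,d=ray(q,x);d/=np.linalg.norm(d);M=np.eye(3)-np.outer(d,d);A=A+M;b=b+M@o
  X=np.linalg.solve(A,b);print(np.round(X,4),[np.round(proj(q,X)-x,1) for q,x in((p,w),(P['top'],u),(P['side'],v))])
"
```

```text
[0.56343361 0.08469592 0.05907447]
wrist [[325.5, 284.4], [322.4, 294.9], [322.3, 287.7], [312.3, 270.4]]
side [[316.8, 224.2], [317.2, 221.0], [317.1, 223.6], [312.7, 222.8]]
top [[287.0, 224.2], [287.4, 223.1], [287.6, 224.0], [287.2, 228.4]]
[0.563  0.0822 0.0713] [array([ 0.8, -1.2]), array([0.2, 0.1]), array([ 0.3, -0.2])]
[0.5635 0.1328 0.0698] [array([ 0.1, -2.4]), array([ 0.1, -0.2]), array([ 0.3, -0.1])]
[0.5641 0.1825 0.0701] [array([-1.6, -0.7]), array([-0.2, -0.2]), array([-0. , -0.1])]
```

Call:
step_arm([
  [[0,0,1],[0,0,0],0],
  [[0,0,2],[0,0,0],0],
  [[0,0,3],[0,0,0],0],
  [[0,0,3],[0,0,0],0],
])

```text
clock: 3.13
tcp_pos: [0.5633, 0.0848, 0.0559]
orientation: [-0.0, 0.177, 0.984, 0.0]
wrist_force: [0.4, -0.4, -0.4]
finger_gap: 0.0
grip_force: 0.0
```

Call:
step_arm([
  [[0,0,1],[0,0,0],0],
  [[0,0,2],[0,0,0],0],
  [[0,0,3],[0,0,0],0],
  [[0,0,3],[0,0,0],0],
])

```text
clock: 3.47
tcp_pos: [0.5633, 0.0848, 0.0529]
orientation: [-0.0, 0.177, 0.984, 0.0]
wrist_force: [-0.3, 0.1, 0.2]
finger_gap: 0.0004
grip_force: 0.0
```

```bash
python3 -c "
from h import *
rel([.5633,.083,.10])
p,a=snap('wrist','w3.png');q,b=snap('side','s3.png')
c=cv2.resize(a[180:330,230:430],(400,300));d=cv2.resize(b[180:255,270:370],(400,300))
cv2.imwrite('pics/c3.png',np.hstack([c,d])[:,:,::-1])"
```

```text
shift [ -0.6  -1.6 -47.1] rotvec [-0. -0.  0.] tcp [0.5633 0.0848 0.0529] yaw 2.785 t 3.4667 F [-0.31  0.07  0.2 ] gap 0.0003545943442788544
```

View pics/c3.png

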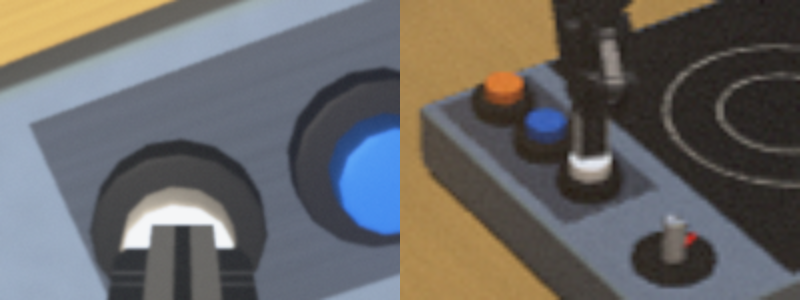

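The wrist crop shows the tips still just above the white button, and the side crop shows them at its top face with the button still up. So the real tip is over 10 mm shorter than the TCP suggests. I'll keep descending on the force reading.

Call:
step_arm([
  [[0,0,1],[0,0,0],0],
  [[0,0,2],[0,0,0],0],
  [[0,0,3],[0,0,0],0],
  [[0,0,3],[0,0,0],0],
])

```text
clock: 3.9
tcp_pos: [0.5636, 0.0847, 0.0501]
orientation: [0.0, 0.177, 0.984, 0.0]
wrist_force: [0.2, 0.2, 1.6]
finger_gap: 0.0003
grip_force: 0.7
```

Call:
step_arm([
  [[0,0,1],[0,0,0],0],
  [[0,0,2],[0,0,0],0],
  [[0,0,2],[0,0,0],0],
])

```text
clock: 4.15
tcp_pos: [0.5635, 0.0847, 0.0482]
orientation: [0.0, 0.177, 0.984, 0.0]
wrist_force: [0.0, 0.6, 1.7]
finger_gap: 0.0
grip_force: 1.2
```

Call:
step_arm([
  [[0,0,1],[0,0,0],0],
  [[0,0,2],[0,0,0],0],
  [[0,0,2],[0,0,0],0],
])

```text
clock: 4.4
tcp_pos: [0.5636, 0.0848, 0.0462]
orientation: [0.0, 0.177, 0.984, 0.0]
wrist_force: [-1.2, 0.1, 2.9]
finger_gap: -0.0001
grip_force: 1.7
```

Call:
step_arm([
  [[0,0,1],[0,0,0],0],
  [[0,0,2],[0,0,0],0],
  [[0,0,2],[0,0,0],0],
])

```text
clock: 4.65
tcp_pos: [0.5636, 0.0847, 0.0445]
orientation: [0.0, 0.177, 0.984, 0.0]
wrist_force: [-1.4, -0.2, 4.7]
finger_gap: -0.0002
grip_force: 2.3
```

Call:
step_arm([
  [[0,0,-20],[0,0,0],0],
  [[8,22,-22],[0,0,0],0],
  [[17,45,-22],[0,0,0],0],
  [[17,45,-20],[0,0,0],0],
  [[17,45,-8],[0,0,0],0],
  [[17,45,-3],[0,0,0],0],
  [[17,45,0],[0,0,0],0],
  [[17,45,0],[0,0,0],0],
])

```text
clock: 5.32
tcp_pos: [0.5632, 0.1332, 0.0446]
orientation: [-0.0, 0.177, 0.984, 0.001]
wrist_force: [-0.6, 2.8, 4.6]
finger_gap: 0.0002
grip_force: 2.1
```

Call:
step_arm([
  [[0,0,0],[0,0,0],0],
  [[0,0,0],[0,0,0],0],
])

```text
clock: 5.48
tcp_pos: [0.5632, 0.1332, 0.0445]
orientation: [-0.0, 0.177, 0.984, 0.001]
wrist_force: [-0.7, 4.0, 4.5]
finger_gap: 0.0001
grip_force: 2.5
```

Call:
step_arm([
  [[0,0,-20],[0,0,0],0],
  [[8,22,-22],[0,0,0],0],
  [[17,46,-22],[0,0,0],0],
  [[17,46,-20],[0,0,0],0],
  [[17,46,-8],[0,0,0],0],
  [[17,46,-3],[0,0,0],0],
  [[17,46,0],[0,0,0],0],
  [[17,46,0],[0,0,0],0],
])

```text
clock: 6.15
tcp_pos: [0.5632, 0.1817, 0.0446]
orientation: [-0.0, 0.178, 0.984, 0.0]
wrist_force: [-0.6, 2.2, 4.7]
finger_gap: 0.0001
grip_force: 2.1
```

Call:
step_arm([
  [[0,0,0],[0,0,0],0],
  [[0,0,0],[0,0,0],0],
])

```text
clock: 6.32
tcp_pos: [0.5632, 0.1817, 0.0445]
orientation: [-0.0, 0.178, 0.984, 0.0]
wrist_force: [-1.7, 1.6, 4.6]
finger_gap: 0.0004
grip_force: 2.7
```

```bash
python3 -c "
from h import *
rel([.415,-.205,.18],np.pi-.563)
q,b=snap('side','s4.png')
c=cv2.resize(b[170:245,260:360],(400,300))
cv2.imwrite('pics/c4.png',c[:,:,::-1])"
```

```text
shift [   3.7 -414.  -135.7] rotvec [ 0.    -0.001  0.206] tcp [0.5632 0.1817 0.0445] yaw 2.784 t 6.3167 F [-1.71  1.64  4.61] gap 0.00040997743000219206
```

Call:
step_arm([
  [[0,0,-40],[0,0,0],0],
  [[0,0,-80],[0,0,0],40],
  [[-2,-415,-136],[0,0,0.2],85],
  [[-2,-415,-136],[0,0,0.2],85],
  [[-2,-415,-136],[0,0,0.2],85],
  [[-2,-415,-136],[0,0,0.2],85],
  [[-2,-415,-136],[0,0,0.2],85],
  [[-2,-415,-136],[0,0,0.2],85],
])

```text
clock: 7.03
tcp_pos: [0.4763, -0.0528, 0.1574]
orientation: [-0.0, 0.275, 0.961, -0.001]
wrist_force: [0.6, 0.1, 0.3]
finger_gap: 0.0835
grip_force: 0.0
```

```bash
python3 -c "
from h import *
rel([.42,-.208,.18],np.pi-.563)"
```

```text
shift [ -34.2 -161.6  -22.5] rotvec [-0.001 -0.001  0.006] tcp [ 0.4763 -0.0528  0.1574] yaw 2.585 t 7.0333 F [0.63 0.06 0.28] gap 0.08350329365426001
```

Call:
step_arm([
  [[-34,-162,-23],[0,0,0.006],85],
  [[-34,-162,-23],[0,0,0.006],85],
  [[-34,-162,-23],[0,0,0.006],85],
  [[-34,-162,-23],[0,0,0.006],85],
  [[-34,-162,-23],[0,0,0.006],85],
  [[-34,-162,-23],[0,0,0.006],85],
])

```text
clock: 7.53
tcp_pos: [0.42, -0.2088, 0.1804]
orientation: [-0.0, 0.281, 0.96, -0.0]
wrist_force: [0.0, 1.1, -1.0]
finger_gap: 0.0848
grip_force: 0.0
```

```bash
python3 -c "
from h import *
import pickle
rel([.42,-.208,.10],np.pi-.563)
p,im=snap('wrist','w5.png');pickle.dump(p,open('w5.pkl','wb'))
c=np.array([.420,-.209,0]);u=np.array([np.cos(.563),-np.sin(.563),0])
print(proj(p,c+[0,0,.044]),proj(p,c+u*.021+[0,0,.044]))
l=cv2.resize(im[:,:,:],(400,300));a=proj(p,c+[0,0,.044]).astype(int)
y0,x0=a[1]-60,a[0]-80;print(x0,y0)
r=cv2.resize(im[y0:y0+120,x0:x0+160],(800,600),interpolation=cv2.INTER_CUBIC)
cv2.imwrite('pics/c5.png',r[:,:,::-1])"
```

```text
shift [ 0.4  0.7 80.4] rotvec [-0.001 -0.    -0.006] tcp [ 0.42   -0.2088  0.1804] yaw 2.573 t 7.5333 F [ 0.01  1.06 -0.96] gap 0.08483780134818977
[323.12429967 217.98826534] [323.2442319  241.47082262]
243 157
```

View pics/c5.png

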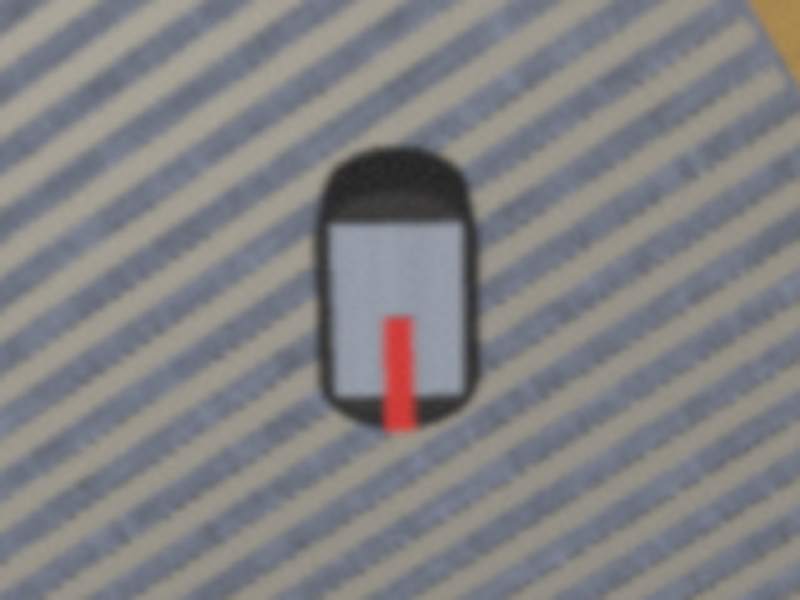

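The knob appears upright in the wrist image. The pointer end is at (323,243) and the plate centre at (322.4,219), within about 1.5 px of the prediction, so position and yaw agree. Descending in stages.

Call:
step_arm([
  [[0,0,40],[0,0,0],60],
  [[0,0,80],[0,0,0],60],
  [[0,0,120],[0,0,0],60],
  [[0,0,145],[0,0,0],60],
  [[0,0,160],[0,0,0],60],
  [[0,0,160],[0,0,0],60],
])

```text
clock: 8.08
tcp_pos: [0.4184, -0.2021, 0.0167]
orientation: [-0.004, 0.276, 0.961, 0.001]
wrist_force: [-0.1, 0.1, -0.6]
finger_gap: 0.06
grip_force: 0.0
```

```bash
python3 -c "
from h import *
rel([.42,-.208,-.006],np.pi-.563)
p,a=snap('side','s6.png')
c=cv2.resize(a[260:360,280:400],(600,500),interpolation=cv2.INTER_CUBIC)
cv2.imwrite('pics/c6.png',c[:,:,::-1])
print([np.round(proj(p,[.42,-.209,z]),1).tolist() for z in (.004,.044)])"
```

```text
shift [-4.6 -4.1 22.6] rotvec [ 0.001 -0.008  0.003] tcp [ 0.4184 -0.2021  0.0167] yaw 2.582 t 8.0833 F [-0.11  0.13 -0.56] gap 0.05999692293923499
[[337.3, 335.0], [338.0, 322.0]]
```

View pics/c6.png

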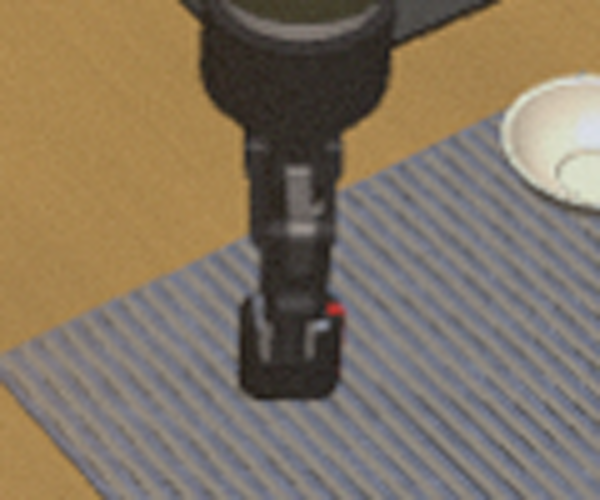

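The side crop shows the open finger in front of the knob, with its tip roughly halfway down it. The TCP reads 6 mm off in y, so I'll let it settle before going further.

Call:
step_arm([
  [[0,0,0],[0,0,0],60],
  [[0,0,0],[0,0,0],60],
  [[0,0,0],[0,0,0],60],
])

```text
clock: 8.38
tcp_pos: [0.4226, -0.2066, 0.022]
orientation: [0.001, 0.277, 0.961, -0.0]
wrist_force: [0.5, 0.6, 0.4]
finger_gap: 0.06
grip_force: 0.0
```

Call:
step_arm([
  [[0,-3,8],[0,0,0],60],
  [[0,-3,16],[0,0,0],60],
  [[0,-3,22],[0,0,0],60],
  [[0,-3,26],[0,0,0],60],
  [[0,-3,26],[0,0,0],60],
  [[0,-3,26],[0,0,0],60],
])

```text
clock: 8.88
tcp_pos: [0.4192, -0.2085, -0.006]
orientation: [-0.001, 0.278, 0.961, 0.0]
wrist_force: [-0.3, -0.1, 0.4]
finger_gap: 0.0601
grip_force: 0.0
```

Call:
step_arm([
  [[0,0,0],[0,0,0],20],
  [[0,0,0],[0,0,0],20],
  [[0,0,0],[0,0,0],20],
  [[0,0,0],[0,0,0],20],
  [[0,0,0],[0,0,0],20],
  [[0,0,0],[0,0,0],20],
], grip_force=60)

```text
clock: 9.38
tcp_pos: [0.4202, -0.209, -0.0049]
orientation: [0.001, 0.278, 0.961, -0.0]
wrist_force: [0.1, -0.2, 5.0]
finger_gap: 0.0264
grip_force: 59.3
```

Call:
step_arm([
  [[0,0,-20],[0,0,0],20],
  [[0,0,-50],[0,0,0],20],
  [[0,0,-80],[0,0,0],20],
  [[0,0,-110],[0,0,0],20],
  [[0,0,-130],[0,0,0],20],
  [[0,0,-130],[0,0,0],20],
  [[0,0,-130],[0,0,0],20],
])

```text
clock: 9.97
tcp_pos: [0.4203, -0.2092, 0.1254]
orientation: [0.001, 0.278, 0.961, -0.0]
wrist_force: [0.5, -0.2, -0.5]
finger_gap: 0.0268
grip_force: 59.1
```

Call:
step_arm([
  [[-2,35,0],[0,0,-0.12],20],
  [[-4,70,0],[0,0,-0.24],20],
  [[-6,105,0],[0,0,-0.36],20],
  [[-8,140,0],[0,0,-0.48],20],
  [[-10,175,0],[0,0,-0.6],20],
  [[-12,210,0],[0,0,-0.72],20],
  [[-13,235,0],[0,0,-0.84],20],
  [[-13,247,0],[0,0,-0.96],20],
])

```text
clock: 10.63
tcp_pos: [0.5627, -0.0037, 0.1221]
orientation: [-0.001, -0.202, 0.979, 0.001]
wrist_force: [0.1, -0.1, -1.0]
finger_gap: 0.0268
grip_force: 59.2
```

Call:
step_arm([
  [[0,0,0],[0,0,-0.03],20],
  [[0,0,0],[0,0,-0.03],20],
  [[0,0,0],[0,0,-0.03],20],
])

```text
clock: 10.88
tcp_pos: [0.5611, -0.0064, 0.1226]
orientation: [-0.002, -0.212, 0.977, 0.001]
wrist_force: [0.4, -0.9, 0.4]
finger_gap: 0.0268
grip_force: 59.2
```

```bash
python3 -c "
from h import *
import pickle
rel([.5624,-.0072,.11],np.pi+.43)
Q={}
I={}
for n in('wrist','side','top'): Q[n],I[n]=snap(n,n+'7.png')
pickle.dump(Q,open('Q7.pkl','wb'))
a=cv2.resize(I['wrist'][150:390,160:480],(400,300));b=cv2.resize(I['side'][190:265,290:390],(400,300),interpolation=cv2.INTER_CUBIC)
c=cv2.resize(cv2.imread('pics/w1.png')[255:345,130:250,::-1],(400,300),interpolation=cv2.INTER_CUBIC);d=cv2.resize(I['top'][190:250,284:364],(400,300),interpolation=cv2.INTER_CUBIC)
cv2.imwrite('pics/c7.png',np.vstack([np.hstack([a,b]),np.hstack([c,d])])[:,:,::-1])"
```

```text
shift [-0.9 -1.3 12.6] rotvec [ 0.002 -0.003 -0.004] tcp [ 0.5611 -0.0064  0.1226] yaw -2.715 t 10.8833 F [ 0.4  -0.89  0.43] gap 0.02682562492621314
```

View pics/c7.png

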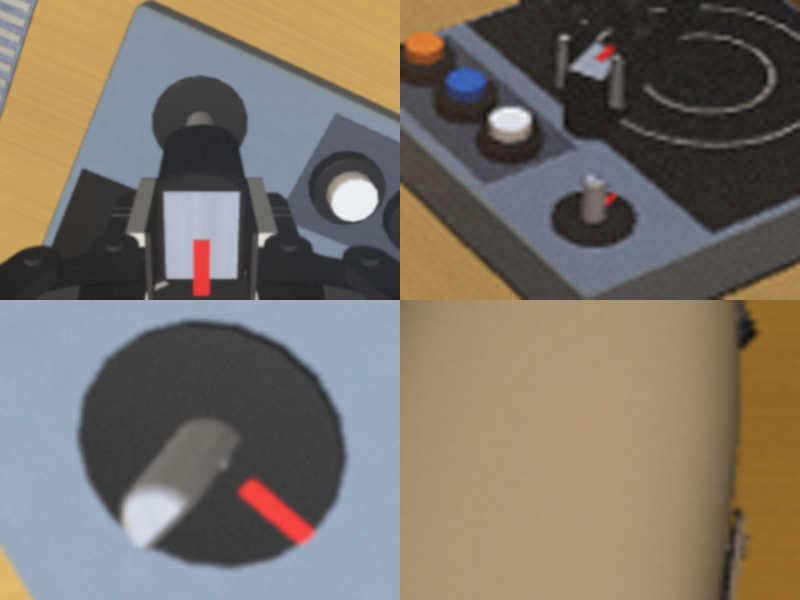

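The knob is held straight, its plate centred between the fingers with the red line along the tool. The collar centre is at about (319.6,~247) in the wrist view and (338.4,244.8) in the side view, and the first wrist picture shows the collar's red line clearly. Next I'll compute the offsets.

```bash
python3 -c "
from h import *
import pickle
P=pickle.load(open('P.pkl','rb'));w1=pickle.load(open('w1.pkl','rb'));Q=pickle.load(open('Q7.pkl','rb'));w5=pickle.load(open('w5.pkl','rb'))
c=onz(w1,(193.7,298.3),.059);a=onz(w1,(203.8,311.1),.059);b=onz(w1,(222.1,327),.059)
f=lambda d:np.arctan2(d[1],d[0])
print('w1 collar',c,'line yaw',f(b-a),f(b-c),f(a-c),'tip',onz(w1,(176.5,317.4),.087))
print('side collar',onz(Q['side'],(338.4,244.8),.059))
print('side knobtop',onz(Q['side'],(339,205.5),.1715))
# fit collar circle in w1/w7: mask dark? refine with thresholds
for nm,p,z in(('pics/w1.png',w1,.059),('pics/side7.png',Q['side'],.059),('pics/top0.png',P['top'],.059)):
  im=cv2.imread(nm);q=proj(p,[.5624,-.0072,z]).astype(int)
  m=(im.max(2)<90).astype(np.uint8);m=cv2.morphologyEx(m,cv2.MORPH_CLOSE,np.ones((3,3)))
  cs,_=cv2.findContours(m,cv2.RETR_EXTERNAL,cv2.CHAIN_APPROX_NONE)
  for k in cs:
    if len(k)>20 and cv2.pointPolygonTest(k,(float(q[0]),float(q[1])),True)>-8:
      w=np.array([onz(p,t[0],z) for t in cv2.convexHull(k).astype(float)])
      (u,r)=cv2.minEnclosingCircle(w[:,:2].astype(np.float32));print(nm,u,r)
for uv in((322.4,219),):print('w5 knob',onz(w5,uv,.044))
print('w5 ptr',onz(w5,(323.2,243),.044))
w=Q['wrist'];print('w7 knob plate ctr',onz(w,(321.2,338),.1715),'collar row-free',onz(w,(319.6,248),.059))
"
```

```text
w1 collar [ 0.56219682 -0.00686356  0.059     ] line yaw 0.39464697921005265 0.31268197377465673 0.1904198863926288 tip [ 0.56024686 -0.00659724  0.087     ]
side collar [ 0.56080434 -0.01192306  0.059     ]
side knobtop [ 0.55968703 -0.00866056  0.1715    ]
pics/w1.png (0.5624908804893494, -0.007292015012353659) 0.0258183516561985
pics/side7.png (0.5610417127609253, -0.009035486727952957) 0.027363348752260208
pics/top0.png (0.5634416341781616, -0.0054891835898160934) 0.02651343122124672
w5 knob [ 0.42041532 -0.20999816  0.044     ]
w5 ptr [ 0.43891526 -0.22099164  0.044     ]
w7 knob plate ctr [ 0.56042838 -0.00912917  0.1715    ] collar row-free [ 0.56255654 -0.00886167  0.059     ]
```

Call:
step_arm([
  [[-2,-0.5,10],[0,0,0.03],20],
  [[-2,-0.5,25],[0,0,0.03],20],
  [[-2,-0.5,36],[0,0,0.03],20],
  [[-2,-0.5,40],[0,0,0.03],20],
  [[-2,-0.5,40],[0,0,0.03],20],
  [[-2,-0.5,40],[0,0,0.03],20],
  [[-2,-0.5,40],[0,0,0.03],20],
])

```text
clock: 11.62
tcp_pos: [0.565, -0.0067, 0.0854]
orientation: [0.001, -0.197, 0.98, -0.0]
wrist_force: [0.0, -1.3, -0.5]
finger_gap: 0.027
grip_force: 59.2
```

```bash
python3 -c "
from h import *
import pickle
rel([.5634,-.0055,.078],np.pi+.395)
p,a=snap('wrist','w8.png');q,b=snap('side','s8.png')
c=cv2.resize(a[150:390,160:480],(400,300));d=cv2.resize(b[190:265,290:390],(400,300),interpolation=cv2.INTER_CUBIC)
cv2.imwrite('pics/c8.png',np.hstack([c,d])[:,:,::-1])"
```

```text
shift [1.  1.7 7.4] rotvec [-0.001  0.001  0.002] tcp [ 0.565  -0.0067  0.0854] yaw -2.745 t 11.6167 F [ 0.03 -1.27 -0.46] gap 0.026998205527651444
```

View pics/c8.png

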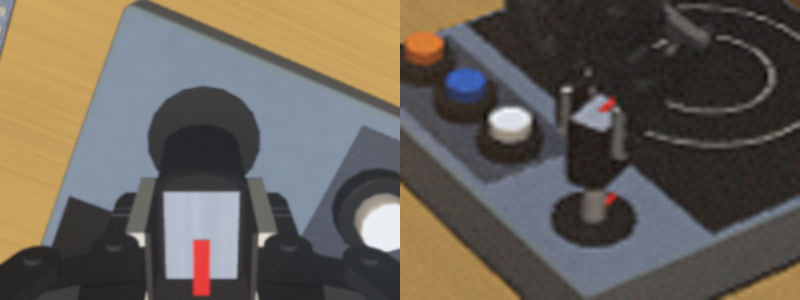

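The wrist crop puts the collar centre about 2.5 crop px to the right of the knob's centreline. In the side crop the knob sits directly above the spindle, within about 1 px. I'll convert the wrist offset to millimetres.

```bash
python3 -c "
from h import *
import pickle
s=telemetry.get_state();r=R.from_quat(s['orientation'],scalar_first=True);t=s['tcp_pos'];print(t,s['clock'],s['wrist_force'])
p=imaging.camera_params('wrist')
im=cv2.imread('pics/w8.png');q=imaging.camera_params('side')
k=onz(p,(321.2,337),.134);
# collar upper arc edge, fit circle of radius 26 in world at z=.059
g=im.max(2);pts=[]
for x in range(285,362):
  col=g[200:300,x].astype(int);j=np.argmax(col<85)
  if col[j]<85 and j>0: pts.append(onz(p,(x,200+j-.5),.059)[:2])
pts=np.array(pts)
from scipy.optimize import least_squares
f=least_squares(lambda c:np.hypot(*(pts-c).T)-.026,[.5634,-.0055],loss='soft_l1',f_scale=.0005);print('collar',f.x,np.sqrt(np.mean(f.fun**2)))
for n,X in(('knob',k),('collar',np.r_[f.x,.059])):print(n,np.round(r.inv().apply(X-t)*1e3,2))
"
```

```text
[ 0.56511118 -0.00655085  0.08549389] 11.7167 [ 0.04740184  0.16301283 -0.25940563]
collar [ 0.56344633 -0.00855371] 0.00023087261161075124
knob [  2.07  -2.15 -48.51]
collar [ 2.35 -1.18 26.49]
```

Call:
step_arm([
  [[0.7,1.3,0],[0,0,0],20],
  [[0.7,1.3,3],[0,0,0],20],
  [[0.7,1.3,6],[0,0,0],20],
  [[0.7,1.3,8],[0,0,0],20],
  [[0.7,1.3,10],[0,0,0],20],
  [[0.7,1.3,12],[0,0,0],20],
  [[0.7,1.3,12],[0,0,0],20],
])

```text
clock: 12.3
tcp_pos: [0.5631, -0.0055, 0.072]
orientation: [-0.0, -0.197, 0.98, 0.0]
wrist_force: [1.3, -1.0, -1.0]
finger_gap: 0.0268
grip_force: 59.3
```

Call:
step_arm([
  [[0,0,2],[0,0,0],20],
  [[0,0,4],[0,0,0],20],
  [[0,0,6],[0,0,0],20],
  [[0,0,8],[0,0,0],20],
  [[0,0,10],[0,0,0],20],
  [[0,0,10],[0,0,0],20],
])

```text
clock: 12.8
tcp_pos: [0.5631, -0.0055, 0.0621]
orientation: [-0.0, -0.197, 0.98, 0.0]
wrist_force: [-0.5, -0.7, -0.8]
finger_gap: 0.0265
grip_force: 59.2
```

Call:
step_arm([
  [[0,0,1],[0,0,0],20],
  [[0,0,2],[0,0,0],20],
  [[0,0,3],[0,0,0],20],
  [[0,0,3],[0,0,0],20],
])

```text
clock: 13.13
tcp_pos: [0.5634, -0.0055, 0.0597]
orientation: [0.0, -0.197, 0.98, -0.0]
wrist_force: [-1.0, 0.3, 1.6]
finger_gap: 0.0269
grip_force: 59.4
```

Call:
step_arm([
  [[0,0,1],[0,0,0],20],
  [[0,0,2],[0,0,0],20],
  [[0,0,3],[0,0,0],20],
  [[0,0,3],[0,0,0],20],
])

```text
clock: 13.47
tcp_pos: [0.5634, -0.0054, 0.0568]
orientation: [0.0, -0.197, 0.98, -0.0]
wrist_force: [-1.2, 0.8, 4.9]
finger_gap: 0.0274
grip_force: 59.6
```

Call:
step_arm([
  [[0,0,1],[0,0,0],20],
  [[0,0,2],[0,0,0],20],
  [[0,0,2],[0,0,0],20],
  [[0,0,2],[0,0,0],20],
])

```text
clock: 13.8
tcp_pos: [0.5634, -0.0055, 0.0548]
orientation: [0.0, -0.197, 0.98, -0.0]
wrist_force: [-1.5, -0.0, 5.5]
finger_gap: 0.0272
grip_force: 59.8
```

Call:
step_arm([
  [[0,0,1],[0,0,0],20],
  [[0,0,1.5],[0,0,0],20],
  [[0,0,1.5],[0,0,0],20],
  [[0,0,1.5],[0,0,0],20],
])

```text
clock: 14.13
tcp_pos: [0.5634, -0.0054, 0.0534]
orientation: [0.0, -0.197, 0.98, -0.0]
wrist_force: [-1.8, 0.6, 7.1]
finger_gap: 0.0273
grip_force: 60.0
```

```bash
python3 -c "
from h import *
p,a=snap('wrist','w9.png');q,b=snap('side','s9.png')
print(telemetry.get_state()['wrist_force'])
c=cv2.resize(a[150:390,160:480],(400,300));d=cv2.resize(b[190:265,290:390],(400,300),interpolation=cv2.INTER_CUBIC)
cv2.imwrite('pics/c9.png',np.hstack([c,d])[:,:,::-1])"
```

```text
[-1.67769525  0.5128639   6.47786487]
```

View pics/c9.png

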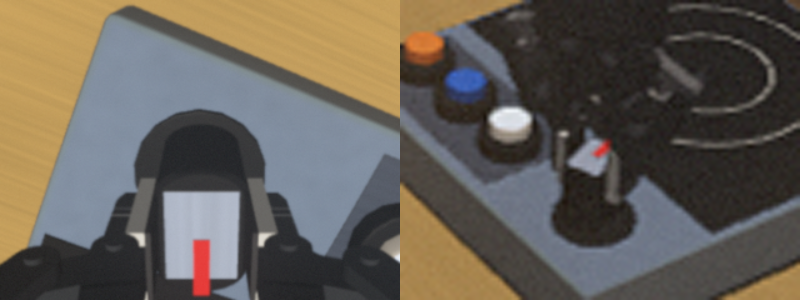

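The side view shows the knob down on the spindle just above the collar, with all three buttons up. In the wrist view the knob hasn't moved in the fingers. At about 7 N the spindle should be roughly 5 mm in, so I'm handing in.

```bash
python3 -c "
from h import *
print(env.hand_in())"
```

```text
the job is handed in; nothing more can be done
None
```

I pressed white, blue and orange in turn, each to about 4.6 N, then pushed the knob home on the spindle with the red lines aligned and handed in while still gripping it at 60 N and pressing with about 7 N (an estimated 5 mm of spindle travel); the hand-in gave no verdict.

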